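# Fit the spacer on a fraction collector's post and hold its arm level above

## Robot

A 6-joint arm with a two-finger parallel gripper is mounted at the origin on the work surface. World frame = base frame: x ahead of the robot, y to its left, z up, the work surface at z = 0. Lengths are in m, angles in rad, forces in N, time in s.
With the tool pointing down it reaches from about 0.25 to 0.775 m from the base axis. Payload 4 kg.
Tool frame: the origin (TCP) lies at the very end of the fingers, on their centre line; the grasp point (between the pads) lies 19 mm behind it; z points along the fingers, y is the direction in which the jaws open and shut (so a half turn about z gives the same grasp; the last joint's range is limited). The gripper opens to 94 mm and grips with 3 to 60 N. Pads are 16 mm wide; open, the fingers measure 119 mm over their backs; the gripper's body (75 mm by 177 mm) begins 78 mm behind the grasp point.
Start: joints at [1.219, 0.087, 1.371, -0, 1.684, -0.103], TCP at [0.135, 0.533, 0.177] pointing down, gripper open.
Joint ranges: [-3.1, 3.1], [-0.76, 2.03], [0.27, 2.55], [-1.08, 4.22], [0.17, 2.65], [-2.57, 2.57]. Speed limits (rad/s): [2.79, 2.79, 3.14, 3.14, 3.14, 3.14].

## Interface

Orientations are given as [roll, pitch, yaw] about the fixed x, y, z axes, in that order (R = Rz(yaw) Ry(pitch) Rx(roll)).
In Python, from bench import robot, cams, models gives the robot as it stands.
- The arm moves only by the tool step_arm, never from a script. Its argument "series" is a list of rows, each a list of 5 numbers: the gripper command: -1 is shut, 1 is fully open, values between are in proportion, then the shift along the tool's x, y, z in mm, then the turn about the tool's z in degrees. A call has 1 to 20 rows; each row is the pose to reach, as a shift and turn from the pose commanded when the call began, along the tool's axes at that moment; what a row does not reach only later rows make up. A row lasts 1/8 s, in which the tool goes at most 62.5 mm and 10.7 degrees, less where a joint would pass 70% of its speed; a pose out of reach is approached as far as the arm can. A call with a gripper value outside its range is refused whole. The fingers move at their own pace and stop on an object; the grip force is fixed at half the most. Time passes only in rows, so rows that repeat a pose let the fingers close. It gives the time, the measured TCP pose, the force and the opening at its end, in the units of the state.
- robot.get_obs(): the state, without advancing time (a new reading comes with each control period).
- cams.snapshot(name): name is "scene" or "top" or "wrist"; returns a dict with "pixels" (384x512x3 uint8, red, green, blue), "fov_y" (degrees; the focal length in pixels is half the picture's height over the tangent of half this angle, whatever the lens; pixels are square), "cx", "cy" (the principal point, pixels), "R" (3x3) and "t" (3): a world point X has camera coordinates R X + t. Camera axes: x right, y down, z forward; pixel columns grow to the right and rows downward; lengths in m; the calibration is good to about 2 mm. A picture is of the moment at which its call begins. There is no depth.
- robot.close_job(): hands the job in, once; it reports no verdict.
Trained networks look in a picture, given as the dict that the camera call returned (one of the last four; its "shot" number tells which), for a name from the list of things; names that differ only in an ending like _2 or _b are one class to them, and where a whole thing is asked for, a point or a joint stands for the part that bears it (a point fixed in the world has none). Each returns a list of dicts, best first, with "p" (0 to 1); they miss things now and then, are a little off and sometimes report something else, mostly with a low value. They report only what shows in the picture. A call takes as long as a camera call. They do not tell look-alikes from the thing itself.
- models.find_in(picture, label): "position" ([x, y, z] in m, in world coordinates, good to about 4 mm: the middle of the surface that is visible of it).
- models.pinpoint(picture, label): "position" ([x, y, z] in m, in world coordinates, good to about 4 mm: a listed point, or the origin of a listed thing).
The state is a dict: "time": time; "joint_positions": joint angles; "qvel": joint speeds; "joint_torque": joint torques, N m; "tool_pos": TCP position; "ee_rot": TCP orientation; "wrist_force": force on the tool from outside, world axes, zero at the start; "wrist_torque": the same for the moment, N m; "width": finger opening in m.
Only numpy, scipy, OpenCV 4.12 (cv2) and the standard library are available. Lean on these libraries where they do the work, as an engineer would, in place of code of your own. Each camera call takes 0.05 s, during which the arm holds its last target. There are 200 camera calls.

## Task

The fraction collector now carries tall tubes, so its dispensing arm has to sit higher: slide the taller of the two spacer sleeves down over the spigot of its post until it sits fully home on the shoulder, without dropping it, and let go of it. Then pick up the dispensing arm from the bench by its balance point, keep it level, and finish while still holding it there, still and level, with its bore centred about 3 cm above the tip of the spigot and its valve head over the knob in the middle of the carousel, so that I can connect the tubing and guide it down. Do not knock the arm against the collector, and leave everything else where it stands.

Things in the scene. Friction and masses are not known exactly. Their poses are not given: they have to be found in the camera images.
- collector: Fraction collector, fixed: white housing 390 x 290 mm, 48 mm high, with a round carousel (256 mm) of upright glass tubes (tops 136 mm above the bench, nearest tube 83 mm from the post's axis) and beside it one upright round post, 34 mm thick. Origin: post's axis at bench height; x level from the post to the carousel's centre, z up. Sloping control panel along the -y side.
- shoulder (a point): Centre of the post's flat shoulder, 115 mm above the bench, where the 34 mm column ends and the thinner spigot begins; the sleeve has to sit on it.
- spigot_top (a point): Tip of the steel spigot, on the post's axis, 175 mm above the bench. The spigot is 18 mm in diameter and rises 60 mm above the shoulder; its last 9 mm taper to 10 mm.
- hub (a point): Top of the black round knob (38 mm diameter) in the middle of the carousel, 195 mm from the post's axis along the collector's x, 122 mm above the bench.
- swing_arm: Dispensing arm, loose, lying flat on the bench, 0.36-0.54 kg: aluminium boss (44 mm diameter, 36 mm high, upright bore 21 mm), beam 22 mm wide (12 to 36 mm above the underside, bare from x = 42 to 165 mm), heavy grey valve head (x = 165 to 225 mm, 50 mm wide, 60 mm high). Origin: bore axis at the underside; x along the beam to the head, z up. Balances at x = 124 mm, not at mid-length.
- bore (a point): Lower end of the arm's bore, on its axis, at the underside: the arm's origin.
- nozzle (a point): Outlet of the valve head, underneath it, 195 mm from the bore's axis along the arm's x.
- sleeve: The taller spacer sleeve: a loose plain aluminium tube standing on end on the bench, 34 mm outside diameter, 21 mm bore, 36 mm high, 60 g. Origin: centre of its underside, z along its axis.
- sleeve_mid (a point): Centre of the taller sleeve, at mid-height on its axis (18 mm above its underside).
- short_sleeve: The shorter spacer sleeve, same diameters but 18 mm high; not needed. Origin: centre of its underside. Sleeves and jar stand in a row beside the collector in any order.
- jar: Bystander: small amber jar, 40 mm diameter, 55 mm high. Origin: centre of its underside.
- driver: Bystander: screwdriver lying on the bench, 170 mm long.
- bottle_b: Bystander: amber solvent bottle beyond the carousel, 86 mm diameter, 190 mm high. Origin: centre of its underside.
- beaker: Bystander: glass beaker, 60 mm diameter, 75 mm high. Origin: centre of its underside.
- tip_box: Bystander: pipette-tip box, 84 x 122 mm, 67 mm high. Origin: centre of its underside.
Mind the look-alikes: they are no part of the job. Leave any blue or pink look-alike of the sleeve alone.

How it is judged:
On the way, in this order (a step that is already met when the one before it is completed fails the run):
1. the taller sleeve is fully home on the shoulder of the post and let go (horizontal distance between sleeve_mid and shoulder below 0.004 m and z of sleeve_mid in the frame of shoulder between 0.015 and 0.021 m and angle between the z axis of sleeve and the z axis of collector, either way round below 0.06 rad and contact force between the fingers and sleeve below 0.1 N and height (world z) of swing_arm below 0.01 m), for 0.2 s.
2. the arm is lifted clear of the bench, level, gripped at its balance point (height (world z) of swing_arm above 0.04 m and angle between swing_arm's own z axis and vertical below 0.12 rad and contact force between the fingers and swing_arm above 2 N and x of the grasp point in the frame of swing_arm between 0.106 and 0.142 m), for 0.2 s.
At the end, for the whole second after the job is handed in: Arm still held within 18 mm of its balance point, at rest, level within 5 deg, touching nothing else; bore's lower end 10-55 mm above the spigot tip, within 15 mm of its axis; nozzle within 45 mm of the knob's centre seen from above; tall sleeve home on the shoulder (3 mm), not touched (contact force between the fingers and swing_arm above 2 N and contact force between swing_arm and collector below 0.1 N and contact force between each of swing_arm, the fingers and sleeve below 0.1 N and x of the grasp point in the frame of swing_arm between 0.106 and 0.142 m and angle between swing_arm's own z axis and vertical below 0.087 rad and horizontal distance between bore and spigot_top below 0.015 m and z of bore in the frame of spigot_top between 0.01 and 0.055 m and horizontal distance between nozzle and hub below 0.045 m and linear speed of swing_arm below 0.03 m/s and angular speed of swing_arm below 0.2 rad/s and horizontal distance between sleeve_mid and shoulder below 0.004 m and z of sleeve_mid in the frame of shoulder between 0.015 and 0.021 m and angle between the z axis of sleeve and the z axis of collector, either way round below 0.06 rad); the arm keeps its last pose, push and grip.
It fails at once if the sleeve is dropped (falls freely faster than 0.6 m/s) (linear speed of sleeve above 0.6 m/s and contact force between the fingers and sleeve below 0.05 N).
It fails at once if the arm is tipped more than 15 degrees from level (angle between swing_arm's own z axis and vertical above 0.26 rad).
It fails at once if the arm is knocked against the collector (over 4 N) (contact force between swing_arm and collector above 4 N).
It fails at once if a bystander is moved more than 30 mm (distance of any of short_sleeve, jar, driver, bottle_b, beaker, tip_box from where it was at the start of the episode above 0.03 m).
It also fails if it takes over 72 s, if anything falls off the work surface, if the arm or the gripper's body presses on something with over 40 N, if the wrist force passes 120 N, or if a joint passes its speed limit or range.

## Working session

There is one attempt and no reset: what is moved stays moved. The work goes in short steps, Python scripts to look and compute and a tool call to move; the robot and the scene stay as the last step left them, time stands still between calls to the robot, and variables do not carry over. Pictures are saved under pics/ and viewed, about 8 in all and at most 12, crops included, and the job is handed in when it is done.

Besides the shell and the picture viewer there is one more tool, called as name(argument=value, ...) on one line, values as JSON. step_arm: Moves the arm, as the interface text tells. Its arguments: {"type":"object","properties":{"series":{"type":"array","items":{"type":"array","items":{"type":"number"}}}},"required":["series"]}

```bash
mkdir -p pics; ls
cat > h.py <<'E'
import numpy as np, cv2, itertools
from bench import robot, cams, models
def K(s):
    f=s["pixels"].shape[0]/2/np.tan(np.radians(s["fov_y"])/2); return f
def proj(s,X):
    c=np.asarray(s["R"])@np.asarray(X)+np.asarray(s["t"]); f=K(s); return s["cx"]+f*c[0]/c[2], s["cy"]+f*c[1]/c[2]
def back(s,u,v,z):
    R=np.asarray(s["R"]);t=np.asarray(s["t"]);f=K(s)
    d=R.T@np.array([(u-s["cx"])/f,(v-s["cy"])/f,1]); o=-R.T@t
    return o+d*(z-o[2])/d[2]
def save(s,name,crop=None,k=1):
    im=s["pixels"][:,:,::-1]
    if crop: x0,y0,x1,y1=crop; im=im[y0:y1,x0:x1]
    cv2.imwrite("pics/"+name,cv2.resize(im,None,fx=k,fy=k,interpolation=cv2.INTER_CUBIC))
E
python3 - <<'E'
from h import *
ss={n:cams.snapshot(n) for n in("scene","top")}
o=robot.get_obs();print(o["tool_pos"],o["ee_rot"],o["time"],o["width"])
im=np.vstack([ss[n]["pixels"] for n in ss])[:,:,::-1]
cv2.imwrite("pics/a.png",cv2.resize(np.hstack([ss["scene"]["pixels"],ss["top"]["pixels"]])[:,:,::-1],(800,300)))
save(ss["top"],"top.png",k=1.5)
for n,s in ss.items():
  print(n,"cam",-np.asarray(s["R"]).T@s["t"],K(s))
  for l in "sleeve short_sleeve jar shoulder spigot_top hub bore nozzle sleeve_mid collector driver bottle_b beaker tip_box".split():
    print(l,[(np.round(d["position"],3).tolist(),round(d["p"],2),np.round(proj(s,d["position"])).tolist()) for d in models.pinpoint(s,l)[:4]])
E
```

```text
pics
[0.13523794 0.53254898 0.17575499] [-3.13966197e+00 -2.23745668e-04  2.89280862e+00] 0.1 0.09405533183444946
scene cam [ 1.23060887 -0.80108772  1.11929781] 445.0510887615793
sleeve [([0.641, -0.069, 0.002], 0.62, [238.0, 252.0]), ([0.602, -0.224, 0.001], 0.51, [197.0, 278.0]), ([0.596, -0.008, 0.003], 0.49, [238.0, 235.0])]
short_sleeve [([0.464, 0.63, -0.002], 0.69, [304.0, 136.0]), ([0.573, -0.126, 0.002], 0.62, [210.0, 254.0])]
jar [([0.485, -0.1, 0.002], 0.7, [195.0, 237.0]), ([0.368, -0.045, 0.0], 0.39, [181.0, 213.0])]
shoulder [([0.572, 0.115, 0.11], 0.75, [255.0, 189.0]), ([0.366, -0.041, 0.0], 0.43, [182.0, 212.0])]
spigot_top [([0.573, 0.12, 0.17], 0.9, [256.0, 175.0]), ([0.526, -0.264, -0.001], 0.67, [170.0, 274.0])]
hub [([0.54, 0.308, 0.122], 0.55, [279.0, 155.0])]
bore [([0.51, -0.46, 0.002], 0.87, [117.0, 316.0]), ([0.766, -0.19, -0.0], 0.19, [246.0, 298.0])]
nozzle [([0.525, -0.265, 0.002], 0.58, [169.0, 274.0])]
sleeve_mid [([0.6, -0.217, 0.017], 0.72, [197.0, 273.0]), ([0.643, -0.066, 0.022], 0.65, [239.0, 248.0]), ([0.595, -0.006, 0.018], 0.42, [238.0, 231.0]
[... 1005 characters left out ...]
, 196.0])]
bore [([0.514, -0.459, 0.001], 0.77, [399.0, 214.0]), ([0.763, -0.195, -0.004], 0.31, [331.0, 154.0])]
nozzle [([0.525, -0.267, 0.003], 0.91, [351.0, 211.0]), ([0.466, 0.628, 0.004], 0.34, [124.0, 228.0])]
sleeve_mid [([0.593, -0.008, 0.02], 0.55, [286.0, 194.0]), ([0.645, -0.068, 0.021], 0.51, [301.0, 181.0]), ([0.598, -0.22, 0.014], 0.51, [339.0, 193.0])]
collector [([0.572, 0.119, 0.003], 0.63, [254.0, 200.0])]
driver [([0.37, -0.046, 0.004], 0.66, [296.0, 251.0])]
bottle_b [([0.467, 0.63, 0.003], 0.74, [124.0, 227.0])]
beaker [([0.766, -0.046, -0.002], 0.68, [294.0, 153.0])]
tip_box [([0.763, -0.192, -0.002], 0.92, [330.0, 154.0]), ([0.57, 0.118, 0.115], 0.56, [254.0, 196.0])]
```

View pics/top.png

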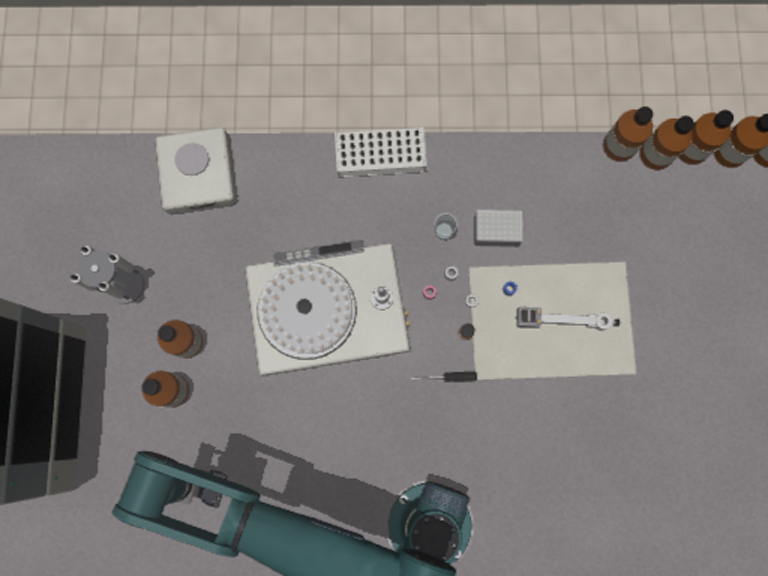

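View pics/a.png

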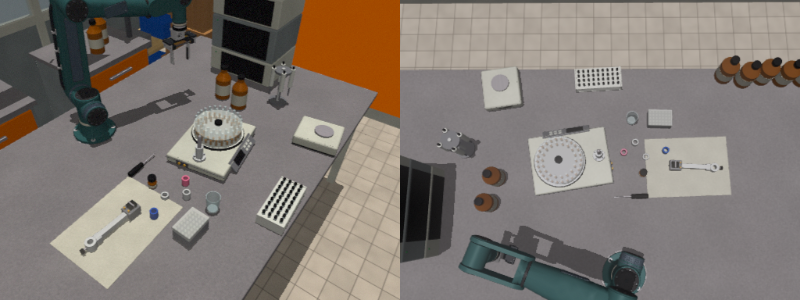

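The top view shows the candidates: a grey ring at (301,182) ≈ (0.642,-0.067), a grey ring at (315,200) ≈ (0.572,-0.12), a pink ring at (286,195) and a blue ring at (339,193). The pink and blue ones are look-alikes. Next is a close crop to compare the heights of the grey ones.

Run:
```python
from h import *
s=cams.snapshot("scene"); save(s,"crop.png",(170,150,310,290),5)
```

```text
(no output)
```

View pics/crop.png

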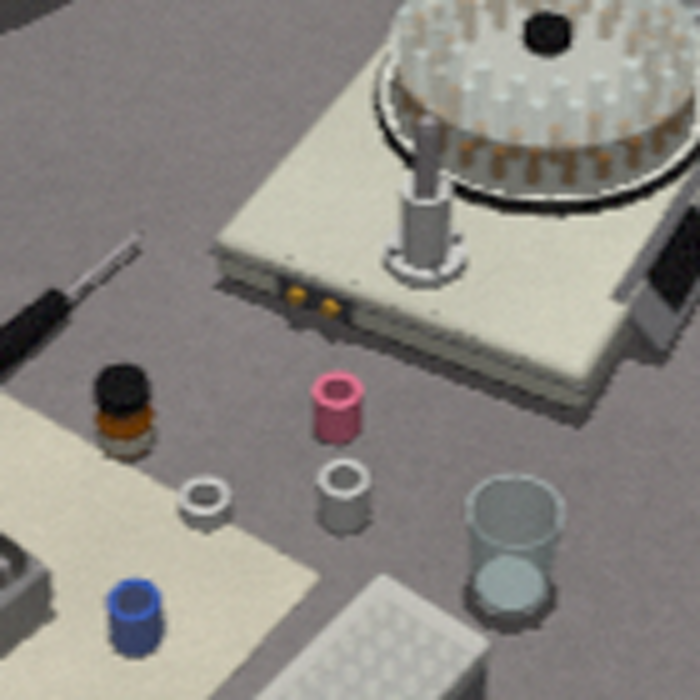

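Tall grey sleeve is at crop (344,498), i.e. (0.642,-0.067). The short one is at crop (205,500), and the pink and blue ones are the decoys. Now I'll move above the tall sleeve.

```bash
cat >> h.py <<'E'
def go(x,y,z,yaw=None):
    o=robot.get_obs(); p=o["tool_pos"]; r,pt,w=o["ee_rot"]
    from scipy.spatial.transform import Rotation as Ro
    R=Ro.from_euler("xyz",[r,pt,w]).as_matrix()
    d=R.T@(np.array([x,y,z])-p)*1000
    turn=0 if yaw is None else -((np.degrees(yaw-w)+180)%360-180)
    print("t",round(o["time"],2),"pos",np.round(p,4),"yawdeg",round(np.degrees(w),2),"-> shift mm",np.round(d,1),"turn",round(turn,1))
E
python3 - <<'E'
from h import *
go(.135,.533,.26);go(.642,-.067,.26); go(.642,-.067,.16)
E
```

```text
t 1.55 pos [0.1354 0.5331 0.1768] yawdeg 165.75 -> shift mm [  0.4  -0.2 -83.2] turn 0
t 1.55 pos [0.1354 0.5331 0.1768] yawdeg 165.75 -> shift mm [-638.7 -456.9  -83.3] turn 0
t 1.55 pos [0.1354 0.5331 0.1768] yawdeg 165.75 -> shift mm [-638.7 -456.9   16.7] turn 0
```

step_arm(series=[[1,0,0,-60,0],[1,-30,-22,-83,0],[1,-80,-57,-83,0],[1,-130,-93,-83,0],[1,-180,-129,-83,0],[1,-230,-165,-83,0],[1,-280,-200,-83,0],[1,-330,-236,-83,0],[1,-380,-272,-83,0],[1,-430,-308,-83,0],[1,-480,-343,-83,0],[1,-530,-379,-83,0],[1,-580,-415,-83,0],[1,-620,-443,-70,0],[1,-639,-457,-40,0],[0.4,-639,-457,0,0],[0.3,-639,-457,10,0],[0.3,-639,-457,10,0],[0.3,-639,-457,10,0]])

```text
time: 3.92
tool_pos: [0.6432, -0.067, 0.1695]
ee_rot: [3.141, 0.004, 2.893]
wrist_force: [0.4, 0.3, -0.6]
width: 0.0615
```

Run:
```python
from h import *
s=cams.snapshot("wrist"); save(s,"w1.png",k=1)
go(.642,-.067,.16); print(robot.get_obs()["width"])
print(-np.asarray(s["R"]).T@s["t"])
for l in("sleeve","sleeve_mid","short_sleeve"):print(l,[(np.round(d["position"],4).tolist(),round(d["p"],2),np.round(proj(s,d["position"])).tolist()) for d in models.pinpoint(s,l)[:4]])
```

```text
t 3.98 pos [ 0.6433 -0.067   0.1696] yawdeg 165.78 -> shift mm [ 1.3 -0.3  9.6] turn 0
0.060981052729850084
[ 0.56405634 -0.04564208  0.37602356]
sleeve [([0.6434, -0.0719, -0.0013], 0.93, [254.0, 172.0]), ([0.5936, -0.0073, -0.0012], 0.76, [295.0, 121.0]), ([0.6013, -0.2174, 0.0022], 0.73, [134.0, 169.0])]
sleeve_mid [([0.5916, -0.0102, 0.0187], 0.96, [294.0, 121.0]), ([0.6009, -0.219, 0.0187], 0.76, [128.0, 172.0]), ([0.6423, -0.068, 0.0162], 0.58, [256.0, 174.0])]
short_sleeve [([0.5694, -0.121, -0.0028], 0.73, [200.0, 124.0])]
```

View pics/w1.png

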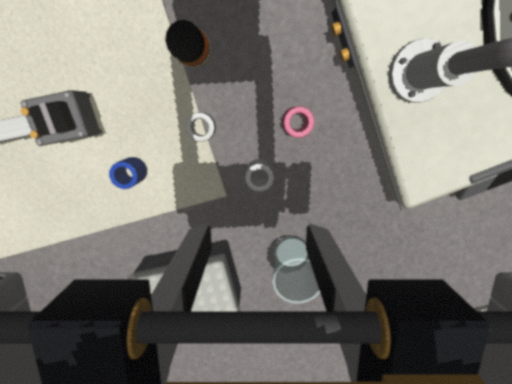

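The wrist view shows the tall sleeve's rim at about (260,177), pink at (299,122), short at (202,126) and the post at upper right. I'll back-project the rim.

Run:
```python
from h import *
s=cams.snapshot("wrist")
print(back(s,260,177,.036))
t=cams.snapshot("top"); 
for S in (s,t): print([round(float(v),1) for v in proj(S,[.642,-.068,.036])])
big=cv2.resize(s["pixels"][152:202,234:290][:,:,::-1],None,fx=6,fy=6,interpolation=cv2.INTER_CUBIC)
cv2.imwrite("pics/w2.png",big)
```

```text
[ 0.64230967 -0.06372059  0.036     ]
[256.4, 177.6]
[300.9, 181.1]
```

View pics/w2.png

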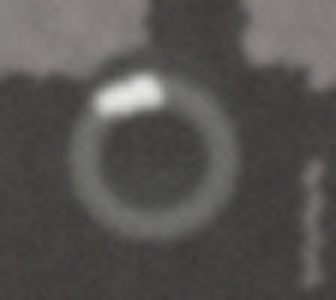

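step_arm(series=[[0.3,3,1,50,0],[0.3,3,1,100,0],[0.3,3,1,130,0],[0.3,3,1,150,0],[0.3,3,1,158,0],[0.3,3,1,160,0],[-1,3,1,160,0],[-1,3,1,160,0],[-1,3,1,160,0],[-1,3,1,160,0],[-1,3,1,160,0]])

```text
time: 5.6
tool_pos: [0.6401, -0.0657, 0.0076]
ee_rot: [-3.141, 0.002, 2.893]
wrist_force: [-0.3, -0.4, 3.5]
width: 0.0147
```

Run:
```python
from h import *
s=cams.snapshot("wrist"); save(s,"w3.png",(130,60,400,300),2.5)
o=robot.get_obs();print(o["width"],o["wrist_force"])
for n in("scene","top"):
  s=cams.snapshot(n)
  print([(np.round(d["position"],4).tolist(),round(d["p"],2)) for d in models.pinpoint(s,"sleeve")[:4]])
  if n=="scene": save(s,"sc3.png",(180,190,300,290),5)
```

```text
0.010223961951161924 [ 0.27930719 -0.79694505  2.04814987]
[([0.6422, -0.0673, 0.0027], 0.55), ([0.6018, -0.2214, 0.0018], 0.54)]
[([0.5895, -0.0087, 0.0011], 0.48), ([0.6021, -0.2174, -0.004], 0.38)]
```

View pics/w3.png

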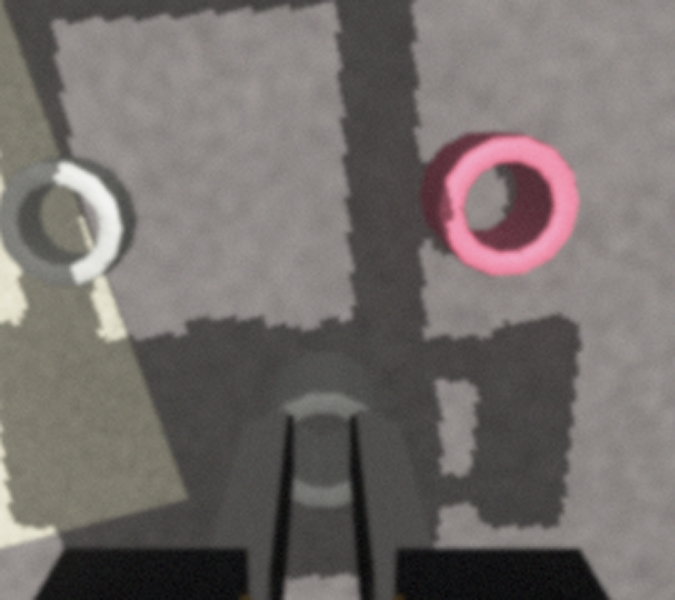

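Run:
```python
from h import *
s=cams.snapshot("wrist"); o=robot.get_obs(); print(o["width"],o["tool_pos"],o["wrist_force"])
f=lambda X:[round(float((a-b)*2.5)) for a,b in zip(proj(s,X),(130,60))]
p=o["tool_pos"];y=np.array([.246,.969,0])
print("tcp",f(p),"tips +-5mm",f(p+.005*y),f(p-.005*y),"grasp",f(p+[0,0,.019]))
for z in(0,.036): print(z,"sleeve c",f([.641,-.0655,z]),f(np.array([.641,-.0655,z])+.017*y),f(np.array([.641,-.0655,z])-.017*y),"pink",f([.593,-.008,z]))
```

```text
0.00028233273768962737 [ 0.63985248 -0.06590098  0.00718957] [-0.22021864 -0.97206551  3.54377357]
tcp [317, 401] tips +-5mm [334, 401] [300, 401] grasp [316, 427]
0 sleeve c [319, 395] [375, 395] [263, 395] pink [475, 194]
0.036 sleeve c [319, 445] [384, 445] [253, 445] pink [505, 209]
```

View pics/sc3.png

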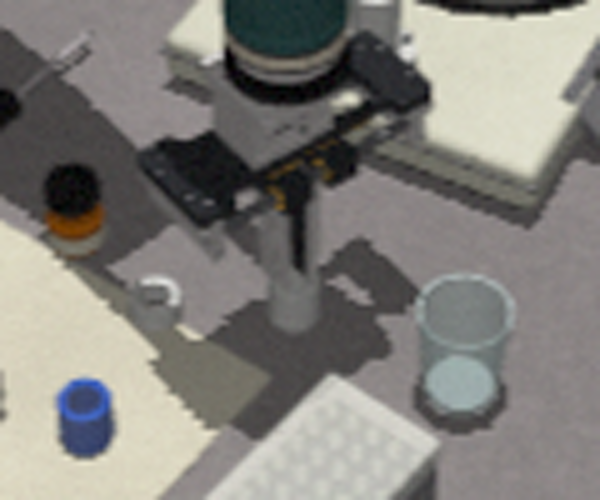

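Run:
```python
from h import *
s=cams.snapshot("wrist"); save(s,"w4.png",(190,170,330,300),5)
o=robot.get_obs();print(o["width"],o["wrist_force"],o["wrist_torque"],o["time"])
```

```text
0.00010002218289334187 [-0.64528848 -1.49671757  4.2853895 ] [-0.15751358  0.09914131  0.03016406] 5.95
```

View pics/w4.png

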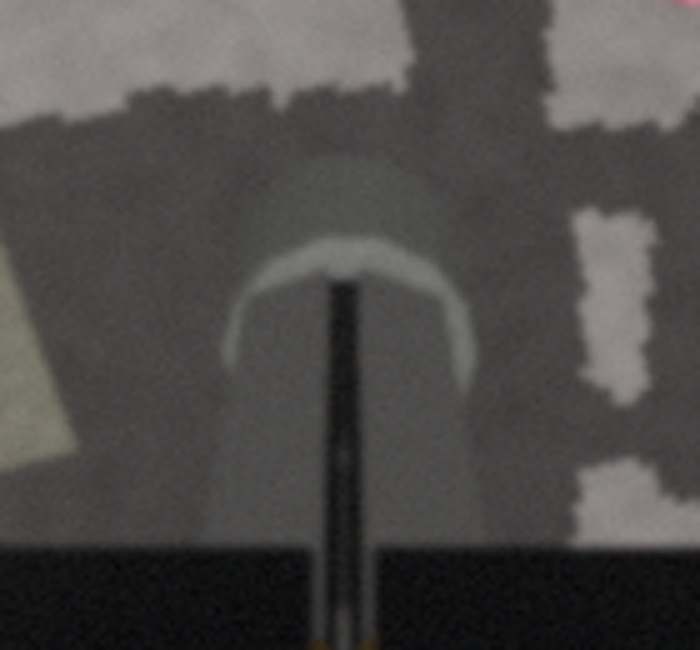

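Run:
```python
from h import *
s=cams.snapshot("scene"); w=cams.snapshot("wrist"); p=robot.get_obs()["tool_pos"];x=np.array([-.969,.246,0])
for z in(0,.007,.02,.036,.05): 
  q=np.array([p[0],p[1],z]); u,v=proj(s,q); a,b=proj(w,q-.008*x); c,d=proj(w,q+.008*x)
  print(z,"sc3",round((u-180)*5),round((v-190)*5),"w4 far edge",round((a-190)*5),round((b-170)*5),"near",round((d-170)*5))
print(robot.get_obs()["joint_positions"], w["t"]@-np.asarray(w["R"]))
```

```text
0 sc3 290 311 w4 far edge 334 283 near 185
0.007 sc3 290 304 w4 far edge 334 301 near 200
0.02 sc3 289 291 w4 far edge 333 338 near 232
0.036 sc3 289 274 w4 far edge 332 390 near 276
0.05 sc3 289 260 w4 far edge 332 442 near 321
[-1.90424503e-01  3.75940052e-01  1.36468388e+00 -3.60505341e-04
  1.40017092e+00 -1.51222565e+00] [ 0.56138271 -0.04449355  0.21397793]
```

The images agree with each other but not with the readout: the fingertips are really at z≈0.037, just above the rim, while the reported TCP is 0.007. The fingers shut fully and the sleeve didn't move, which fits. I'll reopen and lower in small steps, watching the force.

step_arm(series=[[-0.2,0,0,-4,0],[0.3,0,0,-4,0],[0.3,0,0,-4,0],[0.3,0,0,-4,0],[0.3,0,0,-4,0],[0.3,0,0,-4,0],[0.3,0,0,0,0],[0.3,0,0,5,0],[0.3,0,0,5,0]])

```text
time: 7.18
tool_pos: [0.6389, -0.0653, 0.0008]
ee_rot: [-3.142, -0.002, 2.893]
wrist_force: [0.5, 0.1, 0.6]
width: 0.061
```

Run:
```python
from h import *
o=robot.get_obs();print(o["width"],o["wrist_force"],o["tool_pos"],o["time"])
w=cams.snapshot("wrist");s=cams.snapshot("scene")
a=cv2.resize(w["pixels"][130:310,150:370],None,fx=2,fy=2,interpolation=cv2.INTER_CUBIC)
b=cv2.resize(s["pixels"][200:290,190:280],(360,360),interpolation=cv2.INTER_CUBIC)
cv2.imwrite("pics/c5.png",np.hstack([a,b])[:,:,::-1])
```

```text
0.061019897013942094 [0.45722044 0.06445795 0.58299195] [ 0.63889246 -0.06534998  0.00076375] 7.175
```

View pics/c5.png

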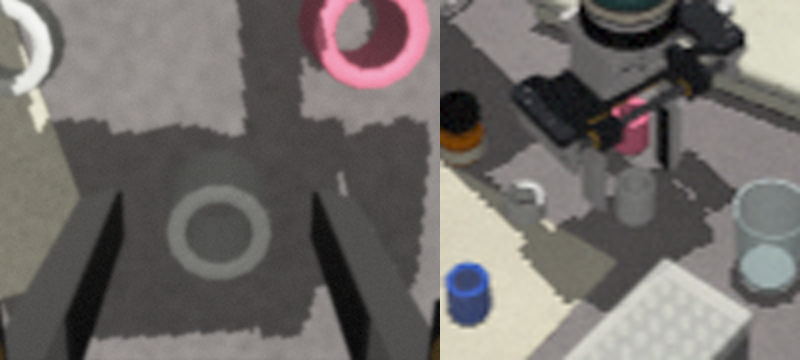

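The left crop shows the open fingers flanking the sleeve rim, centred at (218,232). The tips are only at about z≈0.03 and there is no contact force. I'll go down further, with a 3 mm shift in -x.

step_arm(series=[[0.3,-3,0,5,0],[0.3,-3,0,10,0],[0.3,-3,0,14,0],[0.3,-3,0,17,0],[0.3,-3,0,17,0]])

```text
time: 7.9
tool_pos: [0.6422, -0.0661, -0.0157]
ee_rot: [3.142, -0.001, 2.893]
wrist_force: [-0.6, -0.6, -0.3]
width: 0.0613
```

step_arm(series=[[0.3,0,0,3,0],[0.3,0,0,4,0],[-1,0,0,4,0],[-1,0,0,4,0],[-1,0,0,4,0],[-1,0,0,4,0],[-1,0,0,4,0],[-1,0,0,4,0],[-1,0,0,4,0]])

```text
time: 9.02
tool_pos: [0.6426, -0.0662, -0.0191]
ee_rot: [3.141, 0.0, 2.893]
wrist_force: [0.5, 1.0, -0.3]
width: 0.0337
```

Width is 33.7 mm, so the sleeve is gripped. I'll lift it and bring it above the post.

step_arm(series=[[-1,0,0,-20,0],[-1,0,0,-60,0],[-1,0,0,-110,0],[-1,0,0,-160,0],[-1,0,0,-200,0],[-1,0,0,-225,0],[-1,30,40,-225,0],[-1,60,80,-225,0],[-1,90,125,-225,0],[-1,110,152,-225,0],[-1,115,160,-225,0],[-1,115,160,-225,0],[-1,115,160,-225,0]])

```text
time: 10.65
tool_pos: [0.5709, 0.1159, 0.2059]
ee_rot: [-3.141, 0.0, 2.891]
wrist_force: [-0.3, 0.3, -1.0]
width: 0.0336
```

Run:
```python
from h import *
o=robot.get_obs();print(o["width"],o["wrist_force"],o["tool_pos"],o["time"])
for n in("wrist","scene","top","scene","top"):
  s=cams.snapshot(n)
  for l in("spigot_top","shoulder","hub","sleeve","sleeve_mid","collector"):print(n,l,[(np.round(d["position"],4).tolist(),round(d["p"],2),np.round(proj(s,d["position"])).tolist()) for d in models.pinpoint(s,l)[:2]])
  if n=="wrist": a=cv2.resize(s["pixels"][100:300,160:360],(400,400),interpolation=cv2.INTER_CUBIC)
  if n=="scene": b=cv2.resize(s["pixels"][130:230,205:305],(400,400),interpolation=cv2.INTER_CUBIC)
cv2.imwrite("pics/c6.png",np.hstack([a,b])[:,:,::-1])
```

```text
0.03358909112084236 [-0.26965465  0.3343425  -1.00829197] [0.57092959 0.11586791 0.20586587] 10.65
wrist spigot_top [([0.5694, 0.1167, 0.1751], 0.82, [257.0, 205.0])]
wrist shoulder [([0.5703, 0.1158, 0.1182], 0.96, [257.0, 188.0])]
wrist hub [([0.5474, 0.307, 0.121], 0.63, [447.0, 118.0]), ([0.5715, 0.1165, 0.1789], 0.31, [258.0, 209.0])]
wrist sleeve [([0.5944, -0.0103, -0.0034], 0.79, [178.0, 202.0]), ([0.5715, 0.1145, 0.2242], 0.77, [255.0, 231.0])]
wrist sleeve_mid [([0.5732, 0.1153, 0.2413], 0.59, [256.0, 245.0]), ([0.602, -0.2155, 0.022], 0.59, [39.0, 246.0])]
wrist collector [([0.5715, 0.119, 0.0025], 0.62, [260.0, 166.0])]
scene spigot_top [([0.5747, 0.1211, 0.1721], 0.73, [257.0, 174.0])]
scene shoulder [([0.5717, 0.1161, 0.1121], 0.73, [255.0, 188.0])]
scene hub [([0.542, 0.3062, 0.1233], 0.98, [279.0, 155.0])]
scene sleeve [([0.594, -0.0092, 0.0022], 0.65, [238.0, 235.0]), ([0.6029, -0.2252, 0.0007], 0.59, [197.0, 278.0])]
scene sleeve_mid [([0.5964, -0.2161, 0.0183], 0.64, [197.0, 272.0]), ([0.5939, -0.0039, 0.0146], 0.48, [238.0, 232.0])]
scene collector [([0.573, 0.116
[... 895 characters left out ...]
d [([0.5738, 0.119, 0.246], 0.61, [256.0, 157.0]), ([0.5934, -0.0078, 0.0153], 0.61, [238.0, 232.0])]
scene collector [([0.5759, 0.12, 0.0033], 0.92, [256.0, 211.0])]
top spigot_top [([0.568, 0.1149, 0.1745], 0.9, [254.0, 193.0]), ([0.5701, -0.1191, -0.0005], 0.62, [313.0, 201.0])]
top shoulder [([0.5693, 0.1214, 0.1131], 0.89, [253.0, 196.0])]
top hub [([0.5379, 0.3125, 0.121], 0.67, [201.0, 204.0]), ([0.4875, -0.1009, -0.002], 0.61, [309.0, 221.0])]
top sleeve [([0.5889, -0.0092, 0.0006], 0.62, [286.0, 196.0])]
top sleeve_mid [([0.5685, 0.1135, 0.1116], 0.64, [255.0, 196.0]), ([0.5997, -0.2171, 0.0154], 0.41, [338.0, 192.0])]
top collector [([0.5714, 0.1204, 0.0056], 0.75, [253.0, 200.0])]
```

View pics/c6.png

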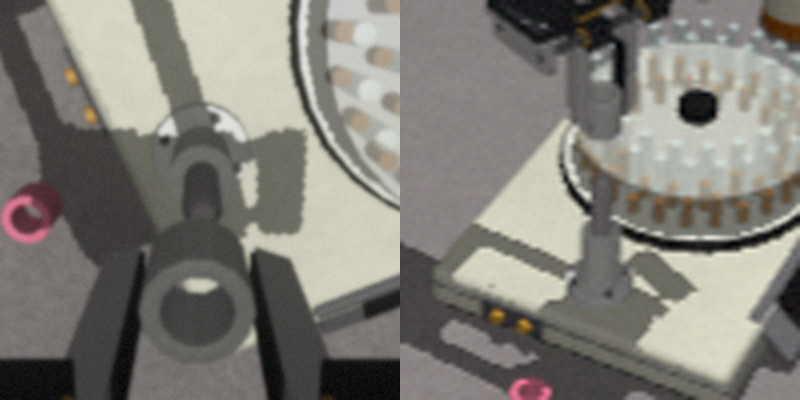

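The left (wrist) crop shows the sleeve rim at (198,312) and the spigot tip at about (203,213). The right crop shows the sleeve hanging directly above the spigot. I'll measure the edges numerically.

Run:
```python
from h import *
w=cams.snapshot("wrist"); s=cams.snapshot("scene"); t=cams.snapshot("top")
print(back(w,261.5,206,.175),back(w,259,256,.261))
g=w["pixels"].astype(int).sum(2)//3
for v in (190,196,202,206,210): print(v,g[v,244:280].tolist())
for v in (240,256): print(v,g[v,224:296:1].tolist())
print("col261",g[184:220,261].tolist())
gs=s["pixels"].astype(int).sum(2)//3
print("scene z->v",[ (z,np.round(proj(s,[.571,.1177,z]),1).tolist()) for z in(.08,.115,.15,.175,.225,.245)])
for v in (155,160,176,180,184,192,196,200): print(v,gs[v,244:270].tolist())
gt=t["pixels"].astype(int).sum(2)//3
```

```text
[0.57067074 0.12106572 0.175     ] [0.57057765 0.1187797  0.261     ]
190 [107, 105, 101, 104, 101, 100, 90, 71, 57, 56, 59, 59, 55, 61, 58, 60, 60, 62, 58, 60, 59, 57, 60, 69, 87, 95, 101, 101, 103, 104, 104, 105, 106, 104, 115, 145]
196 [102, 103, 103, 105, 106, 97, 77, 61, 57, 56, 58, 57, 61, 61, 57, 60, 59, 60, 60, 58, 61, 56, 57, 62, 72, 86, 95, 100, 102, 103, 105, 97, 97, 104, 104, 124]
202 [104, 99, 100, 101, 98, 84, 69, 58, 60, 60, 60, 64, 66, 67, 71, 72, 70, 68, 69, 67, 66, 61, 62, 58, 62, 74, 93, 97, 98, 99, 100, 100, 99, 102, 102, 98]
206 [99, 100, 95, 99, 96, 84, 68, 55, 56, 65, 64, 75, 78, 79, 81, 82, 78, 81, 79, 81, 77, 69, 64, 59, 57, 64, 83, 93, 97, 97, 98, 102, 100, 101, 101, 100]
210 [94, 99, 98, 94, 92, 89, 79, 69, 68, 67, 66, 71, 68, 69, 68, 68, 68, 67, 71, 72, 72, 68, 65, 64, 77, 90, 96, 97, 100, 99, 99, 99, 101, 101, 100, 101]
240 [64, 61, 46, 31, 22, 16, 22, 36, 51, 65, 67, 79, 87, 95, 97, 98, 101, 99, 98, 99, 102, 97, 99, 94, 100, 102, 115, 129, 146, 157, 178, 184, 186, 185, 184, 186, 185, 185, 183, 179, 171, 158, 143, 125, 111, 102, 98, 99, 98, 100, 100, 102,
[... 1021 characters left out ...]
, 88, 111, 108, 112, 123, 133, 140, 141, 164, 179, 178]
180 [200, 202, 203, 203, 157, 63, 26, 78, 109, 100, 88, 87, 86, 79, 84, 109, 119, 99, 84, 74, 89, 109, 117, 112, 99, 89]
184 [203, 203, 206, 201, 203, 202, 202, 197, 152, 83, 88, 89, 83, 119, 187, 176, 128, 125, 117, 116, 116, 115, 116, 106, 86, 70]
192 [204, 205, 206, 205, 206, 188, 139, 99, 105, 110, 114, 109, 108, 104, 100, 105, 167, 202, 203, 199, 196, 197, 159, 158, 196, 159]
196 [103, 104, 104, 101, 105, 101, 98, 96, 105, 106, 111, 109, 107, 104, 102, 94, 98, 99, 100, 106, 105, 102, 103, 103, 106, 104]
200 [203, 202, 181, 119, 60, 88, 100, 99, 108, 108, 112, 110, 106, 104, 103, 97, 104, 104, 106, 162, 202, 202, 169, 114, 101, 105]
```

Run:
```python
from h import *
w=cams.snapshot("wrist")
g=w["pixels"].astype(int).sum(2)//3
print("col",[(v,int(g[v,256:261].mean())) for v in range(216,290)])
x=np.array([-.969,.246,0]);y=np.array([.246,.969,0]);p=robot.get_obs()["tool_pos"];print(p)
A=back(w,259.5,206,.175)
for v in(254,256,258):
  for z in(.258,.261): B=back(w,258.3,v,z);print(v,z,A,B,"tool dx,dy mm",np.round([(A-B)@x*1e3,(A-B)@y*1e3],1))
```

```text
col [(216, 68), (217, 69), (218, 69), (219, 69), (220, 69), (221, 68), (222, 68), (223, 68), (224, 68), (225, 69), (226, 70), (227, 68), (228, 70), (229, 79), (230, 91), (231, 101), (232, 105), (233, 102), (234, 104), (235, 101), (236, 100), (237, 101), (238, 118), (239, 153), (240, 185), (241, 196), (242, 197), (243, 197), (244, 192), (245, 171), (246, 125), (247, 81), (248, 67), (249, 65), (250, 65), (251, 65), (252, 65), (253, 66), (254, 66), (255, 67), (256, 65), (257, 65), (258, 66), (259, 64), (260, 66), (261, 64), (262, 67), (263, 67), (264, 65), (265, 67), (266, 67), (267, 67), (268, 66), (269, 65), (270, 67), (271, 70), (272, 76), (273, 87), (274, 97), (275, 100), (276, 98), (277, 97), (278, 95), (279, 96), (280, 96), (281, 103), (282, 112), (283, 117), (284, 118), (285, 116), (286, 116), (287, 117), (288, 116), (289, 116)]
[0.57040502 0.1171711  0.20576587]
254 0.258 [0.5702595  0.11944746 0.175     ] [0.57080426 0.11831675 0.258     ] tool dx,dy mm [0.8 1. ]
254 0.261 [0.5702595  0.11944746 0.175     ] [0.5692777  0.11870603 0.261     ] tool dx,dy mm [-0.8  1. ]
256 0.258 [0.5702595  0.11944746 0.175     ] [0.57203131 0.11800506 0.258     ] tool dx,dy mm [2.1 1. ]
256 0.261 [0.5702595  0.11944746 0.175     ] [0.57048095 0.11840039 0.261     ] tool dx,dy mm [0.5 1. ]
258 0.258 [0.5702595  0.11944746 0.175     ] [0.57326346 0.11769208 0.258     ] tool dx,dy mm [3.3 1. ]
258 0.261 [0.5702595  0.11944746 0.175     ] [0.5716892  0.11809348 0.261     ] tool dx,dy mm [1.7 1. ]
```

step_arm(series=[[-1,0.5,1,15,0],[-1,0.5,1,30,0],[-1,0.5,1,42,0],[-1,0.5,1,50,0],[-1,0.5,1,54,0],[-1,0.5,1,56,0],[-1,0.5,1,56,0]])

```text
time: 13.48
tool_pos: [0.5704, 0.1183, 0.1501]
ee_rot: [3.141, 0.001, 2.893]
wrist_force: [-0.2, -0.2, -1.1]
width: 0.0338
```

Run:
```python
from h import *
o=robot.get_obs();print(o["width"],o["wrist_force"],o["wrist_torque"],o["tool_pos"],o["time"])
w=cams.snapshot("wrist")
g=w["pixels"].astype(int).sum(2)//3
f=lambda X:np.round(proj(w,X),1)
p=o["tool_pos"]
print("rim",f(p+[0,0,.055]),"tip",f([p[0],p[1],.175]))
print(g[236:278:2,238:282].tolist().__str__().replace("], [","\n"))
```

```text
0.03378805237259603 [-0.21751282 -0.22966483 -1.10435208] [ 0.01801926 -0.02166857 -0.01382766] [0.57036817 0.11832635 0.15010719] 13.475
rim [256.2 256.2] tip [256.6 234.1]
[[73, 82, 92, 95, 97, 100, 100, 101, 101, 102, 101, 102, 99, 96, 96, 98, 98, 97, 100, 98, 99, 98, 98, 98, 97, 97, 96, 97, 95, 98, 101, 98, 96, 99, 98, 98, 97, 102, 96, 93, 80, 72, 67, 63
90, 97, 98, 98, 95, 99, 98, 98, 100, 98, 97, 97, 98, 95, 94, 92, 92, 91, 93, 93, 92, 93, 90, 90, 94, 90, 95, 95, 95, 96, 95, 97, 95, 97, 100, 101, 98, 104, 102, 101, 97, 86, 77, 68
97, 97, 95, 100, 100, 97, 99, 96, 93, 97, 91, 95, 90, 88, 86, 81, 86, 83, 81, 81, 83, 85, 82, 83, 84, 88, 100, 118, 126, 125, 109, 98, 97, 96, 98, 100, 101, 101, 100, 97, 97, 98, 92, 81
99, 97, 99, 97, 98, 96, 96, 89, 85, 80, 84, 94, 96, 102, 115, 131, 133, 130, 117, 107, 104, 113, 113, 121, 138, 151, 164, 177, 184, 173, 139, 106, 87, 92, 94, 98, 97, 96, 96, 98, 101, 101, 95, 95
100, 97, 100, 96, 95, 94, 85, 75, 68, 65, 69, 78, 101, 125, 151, 171, 179, 180, 178, 173, 171, 173, 179, 180, 183, 181, 173, 154, 134, 108, 89, 70, 69, 73, 80, 88, 92, 95, 96, 
[... 2178 characters left out ...]
78, 76, 70, 70, 68, 68, 69, 69, 69, 66, 66, 69, 67, 66, 68, 69, 69, 69, 74, 78, 85, 94, 94, 97, 99, 95, 93, 95, 95, 97, 101, 108, 127
99, 100, 98, 94, 95, 95, 98, 98, 100, 96, 97, 96, 91, 93, 86, 82, 78, 81, 80, 75, 77, 77, 76, 77, 78, 84, 87, 89, 94, 97, 98, 99, 98, 96, 96, 96, 95, 97, 96, 98, 104, 121, 145, 173
104, 98, 94, 96, 96, 97, 98, 96, 98, 100, 97, 100, 98, 101, 100, 99, 96, 100, 96, 98, 97, 96, 98, 97, 99, 99, 98, 100, 101, 97, 98, 98, 97, 100, 95, 97, 96, 100, 103, 121, 149, 172, 191, 198
116, 110, 103, 103, 98, 96, 97, 96, 94, 95, 97, 95, 98, 98, 97, 100, 97, 99, 95, 97, 96, 98, 94, 100, 101, 99, 98, 95, 98, 94, 96, 101, 97, 96, 101, 102, 110, 125, 148, 173, 188, 197, 198, 200]]
```

step_arm(series=[[-1,0,0,3,0],[-1,0,0,6,0],[-1,0,0,6,0]])

```text
time: 13.9
tool_pos: [0.57, 0.1182, 0.1433]
ee_rot: [-3.141, -0.001, 2.893]
wrist_force: [-0.1, 0.7, 0.0]
width: 0.0335
```

step_arm(series=[[-1,0,0,2,0],[-1,0,0,4,0],[-1,0,0,6,0],[-1,0,0,6,0]])

```text
time: 14.4
tool_pos: [0.57, 0.1183, 0.1375]
ee_rot: [-3.142, -0.0, 2.893]
wrist_force: [0.7, -0.5, -1.6]
width: 0.0337
```

It has slid past the taper with no contact force, so I'll continue down.

step_arm(series=[[-1,0,0,6,0],[-1,0,0,12,0],[-1,0,0,18,0],[-1,0,0,24,0],[-1,0,0,30,0],[-1,0,0,35,0],[-1,0,0,35,0]])

```text
time: 15.28
tool_pos: [0.57, 0.1183, 0.1022]
ee_rot: [-3.141, -0.001, 2.893]
wrist_force: [-0.2, 0.5, -1.0]
width: 0.0335
```

step_arm(series=[[-1,0,0,2,0],[-1,0,0,4,0],[-1,0,0,5,0],[-1,0,0,5,0]])

```text
time: 15.78
tool_pos: [0.5701, 0.1183, 0.0977]
ee_rot: [3.142, -0.0, 2.893]
wrist_force: [0.5, -0.1, -0.3]
width: 0.0339
```

step_arm(series=[[-1,0,0,1,0],[-1,0,0,2,0],[-1,0,0,2,0]])

```text
time: 16.15
tool_pos: [0.5702, 0.1183, 0.0959]
ee_rot: [3.141, 0.0, 2.893]
wrist_force: [-0.1, -0.0, -0.3]
width: 0.0335
```

step_arm(series=[[-1,0,0,1,0],[-1,0,0,1.5,0],[-1,0,0,1.5,0]])

```text
time: 16.52
tool_pos: [0.5703, 0.1183, 0.0958]
ee_rot: [3.141, 0.001, 2.893]
wrist_force: [-2.9, -0.5, 5.1]
width: 0.0332
```

The vertical force rose to 5 N at the expected height, so the sleeve is seated. I'll release and go straight up.

step_arm(series=[[-0.1,0,0,0,0],[0.1,0,0,0,0],[0.2,0,0,0,0],[0.2,0,0,0,0],[0.2,0,0,-10,0],[0.2,0,0,-40,0],[0.2,0,0,-80,0],[0.2,0,0,-120,0],[0.2,0,0,-160,0],[0.2,0,0,-160,0]])

```text
time: 17.77
tool_pos: [0.5721, 0.1185, 0.2598]
ee_rot: [3.138, 0.009, 2.893]
wrist_force: [0.2, 0.6, 1.5]
width: 0.0562
```

Run:
```python
from h import *
o=robot.get_obs();print(o["width"],o["wrist_force"],o["tool_pos"],o["time"])
B=[];N=[]
for n in("wrist","scene","top","scene","top"):
  s=cams.snapshot(n)
  for l in("sleeve","sleeve_mid"):print(n,l,[(np.round(d["position"],4).tolist(),round(d["p"],2)) for d in models.pinpoint(s,l)[:5] if d["position"][1]>.05])
  if n!="wrist":
   for l,L in(("bore",B),("nozzle",N)):
    d=models.pinpoint(s,l)
    if d: L.append(d[0]["position"]); print(n,l,np.round(L[-1],4))
  if n=="wrist": a=cv2.resize(s["pixels"][100:300,160:360],(400,400),interpolation=cv2.INTER_CUBIC)
  if n=="scene": b=cv2.resize(s["pixels"][140:220,215:295],(400,400),interpolation=cv2.INTER_CUBIC)
cv2.imwrite("pics/c7.png",np.hstack([a,b])[:,:,::-1])
B=np.mean(B,0);N=np.mean(N,0);y=np.arctan2(*(N-B)[1::-1]);print(B,N,np.degrees(y))
c=(B+N)/2; tgt=c+(.124-.0975)*np.array([np.cos(y),np.sin(y),0]); print("balance",tgt)
go(tgt[0],tgt[1],.2556,y)
```

```text
0.056201327175881166 [0.18967765 0.59471933 1.46150355] [0.57207798 0.11846253 0.25979052] 17.775
wrist sleeve []
wrist sleeve_mid [([0.569, 0.115, 0.1307], 0.92)]
scene sleeve [([0.568, 0.1186, 0.1195], 0.51)]
scene sleeve_mid [([0.5704, 0.1207, 0.1388], 0.51)]
scene bore [ 0.5095 -0.4602  0.0025]
scene nozzle [ 0.5246 -0.2642  0.0022]
top sleeve [([0.5685, 0.1173, 0.1134], 0.59), ([0.465, 0.6284, 0.0046], 0.23)]
top sleeve_mid [([0.57, 0.1157, 0.1345], 0.38)]
top bore [ 0.5107 -0.4607  0.0014]
top nozzle [ 0.5258 -0.2672  0.0028]
scene sleeve [([0.5685, 0.12, 0.1165], 0.65)]
scene sleeve_mid [([0.5747, 0.1197, 0.135], 0.56)]
scene bore [ 5.098e-01 -4.579e-01 -1.000e-04]
scene nozzle [ 0.525  -0.2654  0.003 ]
top sleeve [([0.5671, 0.121, 0.1127], 0.56)]
top sleeve_mid [([0.5695, 0.1158, 0.1355], 0.63)]
top bore [ 0.5118 -0.4621 -0.0012]
top nozzle [ 0.5233 -0.2648  0.002 ]
[ 0.51045  -0.460225  0.00065 ] [ 0.524675 -0.2654    0.0025  ] 85.82400233871486
balance [ 0.51949224 -0.33638286  0.001575  ]
t 18.93 pos [0.5702 0.1182 0.2544] yawdeg 165.74 -> shift mm [ -62.8 -453.1   -1.3] turn 79.9
```

View pics/c7.png

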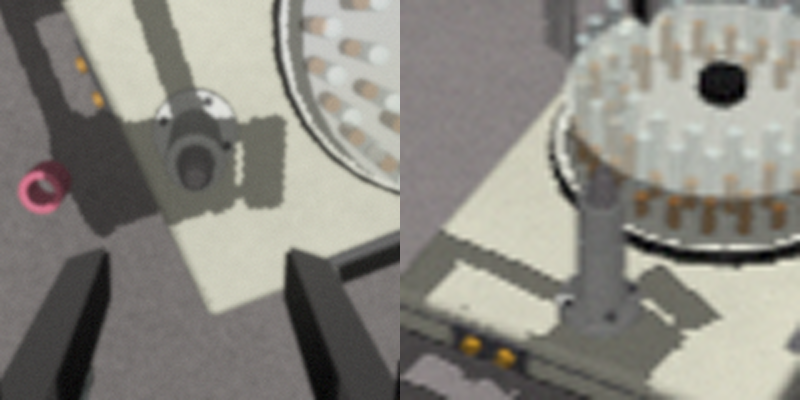

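The sleeve sits flush on the post, with the spigot showing inside it, and all detectors put its mid-height at about 0.133–0.139. Next is the dispensing arm.

step_arm(series=[[0.2,-6,-40,0,8],[0.2,-12,-90,0,18],[0.2,-19,-140,0,28],[0.2,-26,-190,0,38],[0.2,-33,-240,0,48],[0.2,-40,-290,0,58],[0.2,-47,-340,0,68],[0.2,-54,-390,0,76],[0.2,-60,-430,10,80],[0.2,-63,-453,40,80],[0.2,-63,-453,80,80],[0.2,-63,-453,120,80],[0.2,-63,-453,160,80],[0.2,-63,-453,180,80],[0.2,-63,-453,180,80],[0.2,-63,-453,180,80]])

```text
time: 20.92
tool_pos: [0.5204, -0.3368, 0.0756]
ee_rot: [3.14, 0.001, 1.496]
wrist_force: [-0.1, -0.1, 0.6]
width: 0.0562
```

Run:
```python
from h import *
o=robot.get_obs();print(o["width"],o["wrist_force"],o["tool_pos"],o["ee_rot"],o["time"])
s=cams.snapshot("wrist")
for l in("bore","nozzle","swing_arm"):print(l,[(np.round(d["position"],4).tolist(),round(d["p"],2),np.round(proj(s,d["position"])).tolist()) for d in models.pinpoint(s,l)[:2]])
save(s,"w8.png",k=1)
go(.5195,-.3364,-.019,np.radians(85.8))
```

```text
0.05619366932483919 [-0.09520408 -0.11728274  0.64213886] [ 0.52036522 -0.33680545  0.07563776] [3.13980403e+00 1.06320576e-03 1.49649995e+00] 20.925
bore []
nozzle []
swing_arm [([0.5119, -0.4611, -0.0002], 0.55, [258.0, 302.0])]
t 21.12 pos [ 0.5205 -0.3369  0.0759] yawdeg 85.75 -> shift mm [ 0.6 -1.2 94.9] turn -0.1
```

View pics/w8.png

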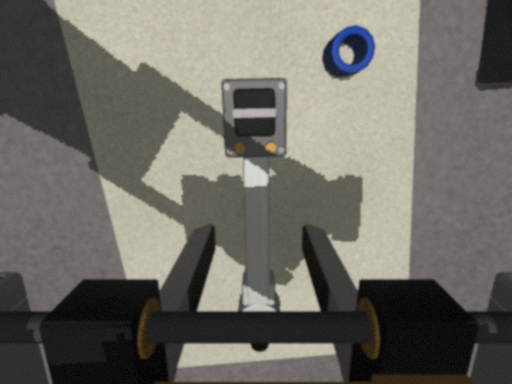

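The wrist view shows the beam centred between the fingers (u≈257), with the head at (254,118) ahead. I'll check the along-beam position from the head's near edge at v≈157.

Run:
```python
from h import *
s=cams.snapshot("wrist");p=robot.get_obs()["tool_pos"];y=robot.get_obs()["ee_rot"][2];d=np.array([np.cos(y),np.sin(y),0])
for v,z in((157,.06),(79,.06),(160,.036)):
  q=back(s,254,v,z);print(v,z,q,"dist along beam from tool",(q-p)@d)
q=back(s,257,240,.036);print(q, (q-p)@np.array([-d[1],d[0],0]))
```

```text
157 0.06 [ 0.52166493 -0.29082492  0.06      ] dist along beam from tool 0.045904232608532644
79 0.06 [ 0.52593208 -0.23638363  0.06      ] dist along beam from tool 0.10051206586899475
160 0.036 [ 0.52089754 -0.29730058  0.036     ] dist along beam from tool 0.03938948544138961
[ 0.51791771 -0.3697912   0.036     ] -6.281257024257309e-05
```

step_arm(series=[[0.2,1,-1,30,0],[0.2,1,-1,60,0],[0.2,1,-1,80,0],[0.2,1,-1,92,0],[0.2,1,-1,94,0],[-1,1,-1,94,0],[-1,1,-1,94,0],[-1,1,-1,94,0],[-1,1,-1,94,0],[-1,1,-1,94,0],[-1,1,-1,94,0]])

```text
time: 22.55
tool_pos: [0.519, -0.3354, -0.0192]
ee_rot: [3.141, 0.0, 1.497]
wrist_force: [-0.3, -0.5, 3.2]
width: 0.0217
```

The beam is gripped at 21.7 mm. I'll lift gently.

step_arm(series=[[-1,0,0,-5,0],[-1,0,0,-15,0],[-1,0,0,-30,0],[-1,0,0,-50,0],[-1,0,0,-70,0],[-1,0,0,-80,0],[-1,0,0,-80,0],[-1,0,0,-80,0],[-1,0,0,-80,0]])

```text
time: 23.68
tool_pos: [0.5181, -0.3347, 0.059]
ee_rot: [-3.14, -0.001, 1.497]
wrist_force: [0.2, -0.2, -4.7]
width: 0.0217
```

Run:
```python
from h import *
o=robot.get_obs();print(o["width"],o["wrist_force"],o["wrist_torque"],o["tool_pos"],o["time"])
for n in("wrist","scene","top"):
  s=cams.snapshot(n)
  for l in("bore","nozzle"):print(n,l,[(np.round(d["position"],4).tolist(),round(d["p"],2)) for d in models.pinpoint(s,l)[:2]])
```

```text
0.021669546400711392 [ 0.24890379 -0.23723122 -4.69900538] [-0.08967734  0.08385265 -0.00090459] [ 0.51812619 -0.33471495  0.05896503] 23.675
wrist bore []
wrist nozzle []
scene bore [([0.5066, -0.4607, 0.0784], 0.89), ([0.4643, 0.6289, -0.0055], 0.18)]
scene nozzle [([0.5265, -0.2647, 0.0798], 0.95), ([0.5726, -0.1254, -0.0009], 0.56)]
top bore [([0.5095, -0.4638, 0.0794], 0.52)]
top nozzle [([0.5249, -0.2638, 0.0801], 0.87)]
```

It's level, with the bore at z≈0.079, matching the readout plus 0.020. The grasp is at x≈0.126 on the beam. I'll lift high and then carry it.

step_arm(series=[[-1,0,0,-15,0],[-1,0,0,-40,0],[-1,0,0,-70,0],[-1,0,0,-100,0],[-1,0,0,-130,0],[-1,0,0,-150,0],[-1,0,0,-160,0],[-1,0,0,-160,0]])

```text
time: 25.12
tool_pos: [0.5191, -0.3355, 0.2215]
ee_rot: [3.14, 0.001, 1.497]
wrist_force: [0.3, 1.1, -4.1]
width: 0.0219
```

Run:
```python
from h import *
print(robot.get_obs()["width"])
go(.5503,.2425,.216,np.radians(99))
```

```text
0.021938577301898868
t 25.12 pos [ 0.5191 -0.3355  0.2215] yawdeg 85.75 -> shift mm [578.7 -11.8   4.8] turn -13.3
```

step_arm(series=[[-1,10,0,0,0],[-1,30,-1,0,-1],[-1,60,-1,0,-2],[-1,95,-2,0,-3],[-1,130,-3,0,-4],[-1,165,-4,0,-5],[-1,200,-5,0,-6],[-1,235,-6,0,-7],[-1,270,-6,0,-8],[-1,305,-7,0,-9],[-1,340,-7,0,-10],[-1,375,-8,0,-11],[-1,410,-9,0,-12],[-1,445,-10,0,-13],[-1,480,-11,0,-13.3],[-1,510,-12,0,-13.3],[-1,540,-12,0,-13.3],[-1,562,-12,0,-13.3],[-1,574,-12,0,-13.3],[-1,579,-12,0,-13.3]])

```text
time: 27.62
tool_pos: [0.5495, 0.2434, 0.2201]
ee_rot: [-3.141, 0.0, 1.729]
wrist_force: [-0.5, -0.6, -4.6]
width: 0.0218
```

Run:
```python
from h import *
o=robot.get_obs();print(o["width"],o["wrist_force"],o["tool_pos"],o["time"])
for n in("scene","top","scene","top","wrist"):
  s=cams.snapshot(n)
  for l in("bore","nozzle","spigot_top","hub"):print(n,l,[(np.round(d["position"],4).tolist(),round(d["p"],2)) for d in models.pinpoint(s,l)[:1]])
  if n=="scene": b=cv2.resize(s["pixels"][100:220,200:320],(600,600),interpolation=cv2.INTER_CUBIC)
cv2.imwrite("pics/c9.png",b[:,:,::-1])
go(.5503,.2425,.186,np.radians(99))
```

```text
0.02183516489846156 [-0.49855639 -0.61196226 -4.56143583] [0.54950045 0.24344554 0.22006969] 27.625
scene bore [([0.5693, 0.1188, 0.2373], 0.79)]
scene nozzle []
scene spigot_top [([0.5724, 0.1185, 0.1756], 0.88)]
scene hub [([0.5402, 0.3074, 0.1207], 0.9)]
top bore [([0.7594, -0.1925, -0.0008], 0.71)]
top nozzle []
top spigot_top [([0.5658, 0.1203, 0.1766], 0.63)]
top hub [([0.5397, 0.3092, 0.124], 0.87)]
scene bore [([0.5686, 0.1216, 0.2392], 0.88)]
scene nozzle [([0.5702, 0.1176, 0.1372], 0.47)]
scene spigot_top [([0.5764, 0.1189, 0.1761], 0.86)]
scene hub [([0.5405, 0.3059, 0.1224], 0.63)]
top bore [([0.5693, 0.117, 0.2419], 0.84)]
top nozzle [([0.5644, 0.1166, 0.1134], 0.75)]
top spigot_top [([0.5686, 0.1171, 0.1746], 0.88)]
top hub [([0.5361, 0.3102, 0.1253], 0.94)]
wrist bore []
wrist nozzle [([0.5693, 0.1169, 0.2422], 0.51)]
wrist spigot_top []
wrist hub []
t 28.88 pos [0.5498 0.2431 0.2203] yawdeg 99.05 -> shift mm [-0.7  0.4 34.3] turn 0.0
```

The bore is within about 2 mm of the post's axis, so I'll lower it to 30 mm above the tip.

step_arm(series=[[-1,-1,1,6,0],[-1,-1,1,14,0],[-1,-1,1,22,0],[-1,-1,1,29,0],[-1,-1,1,34,0],[-1,-1,1,34,0],[-1,-1,1,34,0],[-1,-1,1,34,0],[-1,-1,1,34,0],[-1,-1,1,34,0]])

```text
time: 30.12
tool_pos: [0.551, 0.2423, 0.1864]
ee_rot: [3.141, -0.0, 1.729]
wrist_force: [0.5, -0.1, -4.6]
width: 0.0219
```

Run:
```python
from h import *
o=robot.get_obs();print(o["width"],o["wrist_force"],o["tool_pos"],o["ee_rot"],np.abs(o["qvel"]).max(),o["time"])
for n in("scene","top","scene","top"):
  s=cams.snapshot(n)
  for l in("bore","nozzle","spigot_top","hub","sleeve_mid"):print(n,l,[(np.round(d["position"],4).tolist(),round(d["p"],2)) for d in models.pinpoint(s,l)[:3] if d["position"][1]>.05])
  if n=="scene": b=cv2.resize(s["pixels"][100:220,200:320],(600,600),interpolation=cv2.INTER_CUBIC)
cv2.imwrite("pics/c10.png",b[:,:,::-1])
```

```text
0.021938191349030196 [ 0.5157861  -0.05199033 -4.5964541 ] [0.55097858 0.24226878 0.1864457 ] [ 3.14125301e+00 -1.24584078e-04  1.72869939e+00] 0.0022773257483653803 30.125
scene bore [([0.5711, 0.1215, 0.2033], 0.72), ([0.5699, 0.1188, 0.2065], 0.57)]
scene nozzle [([0.543, 0.3115, 0.2105], 0.77)]
scene spigot_top [([0.5743, 0.1205, 0.1761], 0.76)]
scene hub [([0.5439, 0.3079, 0.1211], 0.76)]
scene sleeve_mid [([0.574, 0.1173, 0.1105], 0.74), ([0.5737, 0.1191, 0.1745], 0.68)]
top bore [([0.5703, 0.1156, 0.2041], 0.58)]
top nozzle [([0.4674, 0.6257, 0.0028], 0.65), ([0.5375, 0.3105, 0.2081], 0.64)]
top spigot_top [([0.5677, 0.1152, 0.1752], 0.63)]
top hub [([0.54, 0.3093, 0.1225], 0.63)]
top sleeve_mid []
scene bore [([0.5698, 0.1203, 0.2065], 0.7)]
scene nozzle [([0.541, 0.3111, 0.2075], 0.67)]
scene spigot_top []
scene hub [([0.5396, 0.3089, 0.1222], 0.87)]
scene sleeve_mid [([0.5731, 0.1169, 0.1388], 0.48)]
top bore [([0.5722, 0.1166, 0.2048], 0.64)]
top nozzle [([0.5384, 0.3087, 0.2049], 0.79)]
top spigot_top [([0.5696, 0.1185, 0.1772], 0.7)]
top hub [([0.5378, 0.3092, 0.1248], 0.9)]
top sleeve_mid [([0.5734, 0.1153, 0.1316], 0.56)]
```

All the numeric checks agree, so I'm handing in.

```bash
python3 -c "
from bench import robot
print(robot.close_job())"
```

```text
the job is handed in; nothing more can be done
None
```

The job is handed in, and my last checks showed everything in place. The taller sleeve is on the post, and the robot is holding the dispensing arm level above the spigot.

- **Sleeve:** I slid it down until the vertical force rose to 5 N at the expected height, then let go. Afterwards the detectors mostly put its mid-height at about 0.13–0.14 m, where 0.133 m is fully home. One scene reading of 0.1105 m and one of 0.1745 m disagreed, and I took both as misdetections. The picture after release showed it flush on the post.
- **Dispensing arm:** It is gripped about 126 mm from the bore (balance point 124 mm). The bore's lower end is at about z 0.205 m, roughly 30 mm above the spigot tip and within about 3 mm of its axis. The nozzle is within about 5 mm of the knob's centre seen from above. The arm was at rest, and the 4.6 N downward force on the wrist is in line with its weight alone.

**What disagreed or failed:**
- **Height readout:** The fingertips were about 27–30 mm higher than the reported tool position. My first attempt to grip the sleeve therefore closed in the air just above it. The sleeve did not move. I found the offset in the pictures and worked with it from there.
- **Final picture:** I could not view one because the picture limit was reached. The last check rests on the detectors and the robot's own readings.

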